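Tip the cement carton onto its back and push it home in the tray

ROBOT

A 6-joint arm with a two-finger parallel gripper is mounted at the origin on a cart in front of the work surface, level with it; the furniture and walls round the work are solid. World frame = base frame: x ahead of the robot, y to its left, z up, the work surface at z = 0. Lengths are in mm, angles in rad, forces in N, time in s.
With the tool pointing down it reaches from about 375 to 825 mm from the base axis. Payload 5.5 kg.
Tool frame: the origin (TCP) lies at the very end of the fingers, on their centre line; the grasp point (between the pads) lies 19 mm behind it (arm.grip_point_offset is the distance from the TCP to the grasp point, in mm); z points along the fingers, y is the line along which they close (so a half turn about z gives the same grasp; the last joint's range is limited). The gripper opens to 85 mm and grips with 20 to 120 N. Pads are 22 mm wide; open, the fingers measure 114 mm over their backs; the gripper's body (76 mm by 85 mm) begins 54 mm behind the grasp point. The pads swing forward as they close: fully open they stand 13 mm farther back than shut.
Start: joints at [0, 0.314, -0.047, 1.21, 0, 1.571], TCP at [599.996, -0, 231.299] pointing down, gripper open.
Joint ranges: [-2.67, 2.67], [-0.69, 1.73], [-1.03, 1.25], [-2.08, 2.16], [-1.42, 1.45], [-3.14, 3.14]. Speed limits (rad/s): [2.39, 2.39, 3.01, 3.14, 3.14, 3.14].

INTERFACE

Orientations are given as a unit quaternion [x, y, z, w].
In Python, from cell import arm, camera gives the robot as it stands.
- The arm moves only by the tool send_rows, never from a script. Its argument "targets" is a list of rows, each an object of numbers: "tx", "ty", "tz": the shift along the tool's x, y, z in mm; "turn": the turn about the tool's z in rad. In form: [{"tx": .., "ty": .., "tz": .., "turn": ..}, ...]. A call has exactly 10 rows; each row is the pose to reach, as a shift and turn from the pose commanded when the call began, along the tool's axes at that moment; what a row does not reach only later rows make up. A row lasts 1/12 s, in which the tool goes at most 41.7 mm and 7.16 degrees, less where a joint would pass 70% of its speed; a pose out of reach is approached as far as the arm can. A call with a gripper value outside its range is refused whole. "jaw" is the finger opening in mm, from 0 to 85.4, set as the call begins (left out, the last holds). The fingers move at their own pace and stop on an object; "squeeze" is the grip in N (left out, the last holds). Time passes only in rows, so rows that repeat a pose let the fingers close, or fill a call up. It gives the time, the measured TCP pose, the force, the opening and the grip force at its end, in the units of the state.
- arm.sense(): the state, without advancing time (a new reading comes with each control period).
- camera(name): name is "scene" or "side" or "wrist"; returns a dict with "color" (420x560x3 uint8, blue, green, red), "z_map" (420x560 float32, mm along the optical axis (not along the pixel's ray), 0 where there is no reading), "vertical_fov" (degrees; the focal length in pixels is half the picture's height over the tangent of half this angle, whatever the lens; pixels are square), "cx", "cy" (the principal point, pixels), "D" ([k1, k2, p1, p2, k3] as OpenCV has them; the pictures are not rectified), "R" (3x3) and "t" (3): a world point X has camera coordinates R X + t. Camera axes: x right, y down, z forward; pixel columns grow to the right and rows downward; lengths in mm; the calibration is good to about 2 mm. A picture is of the moment at which its call begins.
- arm.finish_job(): hands the job in; it is judged then, once.
The state is a dict: "time": time; "qpos": joint angles; "qvel": joint speeds; "effort": joint torques, N m; "tool_pos": TCP position; "orientation": TCP orientation; "contact_force": force on the tool from outside, world axes, zero at the start; "torque": the same for the moment, N m; "grip_width": opening from 0.0 (shut) to 1.0 (fully open); "finger_force": force on a finger pad.
Only numpy, scipy, OpenCV 4.12 (cv2) and the standard library are available. Lean on these libraries where they do the work, as an engineer would, in place of code of your own. Each camera call takes 0.05 s, during which the arm holds its last target. There are 200 camera calls.

TASK

Without gripping or lifting it, gently push the standing medicine carton over so that it falls away from you, towards the tray's back stop, and lies on its back with its front face up; then push it along the tray between the blue guides until its top end is fully home against the back stop. Leave the two little vials beside the tray standing where they are, and finish clear of everything.

Things in the scene. Friction and masses are not known exactly. Their poses are not given: they have to be found in the camera images.
- tray: grey tray fixed to the worktop, 250 x 110 mm; floor plate 6 mm thick, no rim in front. Origin: centre of its underside, at worktop level; x runs along it to the back stop (away from the robot, turned up to 0.3 rad), y left, z up. From x = -125 to +28 mm the floor is bare; then come the guides (see guide_mouth), at the end the blue back stop, 60 mm wide, 24 mm high, its face at x = 115 mm
- stop_face (a point): foot of the back stop's face, in the middle, on the tray's floor (tray x = 115 mm, z = 6 mm); axes as the tray's
- carton: small white and green carton, 30 (its x) x 38 (y) x 78 mm (z), 40 to 85 g, loose, standing upright on the tray's front part. Origin: centre of its bottom; z to its top; printed front looks along -x (to the robot, within 0.15 rad of the tray's direction). Pushed near its top it tips over its far bottom edge, falling past 0.37 rad; pushed low it slides. Lying, it is 30 mm high
- carton_top (a point): centre of the carton's top end face, 78 mm from the carton's origin; axes as the carton's
- red_vial: little bottle with a red cap, diameter 23, height 46 mm, loose, standing on the worktop some 110 mm left of the tray's middle line; leave it alone. Origin: centre of its bottom
- green_vial: little bottle with a green cap, diameter 25, height 52 mm, loose, standing on the worktop some 110 mm right of the tray's middle line; leave it alone. Origin: centre of its bottom
- guide_mouth (a point): middle between the near ends of the two straight blue guides, on the tray floor (tray x = 53 mm, y = 0, z = 6 mm). The guides run from here to the back stop, inner faces at y = +-22 mm, 8 mm thick, 16 mm high above the floor; in front of them blue flares open outward to y = +-34 mm at tray x = 30 mm

How it is judged (in metres and radians):
On the way:
1. the carton lies on its back on the tray floor, front face up, not yet home (angle between carton's own x axis and vertical above 3 rad and x of carton_top in the frame of stop_face below -0.02 m), for 0.2 s.
At the end, for the whole second after the job is handed in: the carton lies flat on its back (front face up within 0.09 rad) between the blue guides, its top end within 4 mm of the back stop, centred within 8 mm and in line with the tray within 0.12 rad, at rest (angle between carton's own x axis and vertical above 3.05 rad and x of carton_top in the frame of stop_face between -0.004 and 0.003 m and y of carton_top in the frame of stop_face between -0.008 and 0.008 m and angle between the z axis of carton and the x axis of tray, either way round below 0.12 rad and linear speed of carton below 0.01 m/s); the robot touches nothing.
It fails at once if the carton is lifted off the tray (its bottom more than about 30 mm or its top more than about 90 mm above the tray floor) (z of carton in the frame of stop_face above 0.03 m or z of carton_top in the frame of stop_face above 0.09 m).
It fails at once if the carton is gripped or pushed hard (more than 25 N) (contact force between the fingers and carton above 25 N).
It fails at once if a vial beside the tray is moved by more than 15 mm or knocked over (distance of any of red_vial, green_vial from where it was at the start of the episode above 0.015 m or angle between any of red_vial, green_vial's own z axis and vertical above 0.5 rad).
It also fails if it takes over 51 s, if anything falls off the work surface, if the arm or the gripper's body presses on something with over 40 N, if the wrist force passes 120 N, or if a joint passes its speed limit or range.

## Working session

There is one attempt and no reset: what is moved stays moved. The work goes in short steps, Python scripts to look and compute and a tool call to move; the robot and the scene stay as the last step left them, time stands still between calls to the robot, and variables do not carry over. Pictures are saved under pics/ and viewed, at most 10 in all, crops included, and the job is handed in when it is done.

Besides the shell and the picture viewer there is one more tool, called after "Emit:" as name([rows], argument=value, ...), one row to a line, values as JSON. send_rows: Moves the arm, as the interface text tells. Its arguments: {"type":"object","properties":{"targets":{"type":"array"},"jaw":{"type":"number"},"squeeze":{"type":"number"}},"required":["targets"]}

```bash
mkdir -p pics
cat > h.py <<'E'
import numpy as np, cv2
from cell import arm, camera
def cam(n):
    c=camera(n); f=210/np.tan(np.radians(c["vertical_fov"])/2)
    c["K"]=np.array([[f,0,c["cx"]],[0,f,c["cy"]],[0,0,1]]); c["R"]=np.array(c["R"]);c["t"]=np.array(c["t"]);c["D"]=np.array(c["D"],float)
    return c
def cloud(c):
    h,w=c["z_map"].shape; u,v=np.meshgrid(np.arange(w),np.arange(h))
    p=cv2.undistortPoints(np.stack([u,v],-1).reshape(-1,1,2).astype(float),c["K"],c["D"]).reshape(h,w,2)
    z=c["z_map"][...,None].astype(float)
    X=np.concatenate([p*z,z],-1)
    return (X-c["t"])@c["R"]   # R^T (X-t)
def ray(c,px,h):
    p=cv2.undistortPoints(np.array(px,float).reshape(-1,1,2),c["K"],c["D"]).reshape(-1,2)
    d=np.c_[p,np.ones(len(p))]@c["R"]; o=-c["R"].T@c["t"]
    return o+d*((h-o[2])/d[:,2])[:,None]
E
python3 - <<'E'
from h import *
ims=[]
for n in("scene","side"):
    c=cam(n); cv2.imwrite(f"pics/{n}0.png",c["color"]); print(n,-c["R"].T@c["t"],c["R"][2])
    X=cloud(c); hsv=cv2.cvtColor(c["color"],cv2.COLOR_BGR2HSV)
    ok=(c["z_map"]>0)
    for nm,lo,hi in(("blue",(100,110,50),(130,255,255)),("green",(40,80,40),(90,255,255)),("red",(0,130,70),(8,255,255))):
        m=cv2.inRange(hsv,lo,hi)
        k,l,s,ce=cv2.connectedComponentsWithStats(m)
        for i in range(1,k):
            if s[i,4]>40:
                q=X[(l==i)&ok]; 
                if len(q): print(nm,s[i],ce[i].round(),np.percentile(q,[3,50,97],axis=0).round().tolist())
s=arm.sense();print(s)
E
```

```text
scene [276.39213159 580.90930749 732.27239374] [ 0.40361584 -0.48069211 -0.77847887]
blue [397  76  15  15 174] [404.  83.] [[554.0, -202.0, 153.0], [566.0, -184.0, 168.0], [580.0, -177.0, 171.0]]
blue [247 178  55  49 651] [270. 198.] [[617.0, 116.0, 10.0], [675.0, 141.0, 22.0], [707.0, 186.0, 32.0]]
red [227 164  15   9  81] [234. 168.] [[781.0, 114.0, 1.0], [798.0, 120.0, 10.0], [803.0, 137.0, 18.0]]
red [268 251   9   8  57] [272. 254.] [[561.0, 243.0, 1.0], [567.0, 261.0, 47.0], [594.0, 268.0, 50.0]]
side [250.6914627  819.44646271 564.38902047] [ 0.39869695 -0.73419637 -0.54954202]
blue [362  87  15  14 184] [369.  94.] [[554.0, -199.0, 152.0], [566.0, -182.0, 164.0], [580.0, -176.0, 171.0]]
blue [216 201  63  44 937] [242. 220.] [[618.0, 116.0, 10.0], [672.0, 142.0, 20.0], [706.0, 187.0, 31.0]]
green [297 185   8   8  46] [301. 189.] [[597.0, 40.0, 45.0], [603.0, 47.0, 51.0], [609.0, 53.0, 55.0]]
red [186 194  17   8 106] [194. 198.] [[779.0, 111.0, 3.0], [795.0, 116.0, 11.0], [803.0, 129.0, 18.0]]
red [256 258   9  10  76] [260. 262.] [[560.0, 256.0, 40.0], [565.0, 263.0, 46.0], [573.0, 269.0, 48.0]]
{'time': 0.1, 'qpos': array([ 1.66396259e-05,  3.14190563e-01, -4.79678075e-02,  1.21021616e+00,
        5.28304704e-06,  1.57081310e+00]), 'qvel': array([-4.69406538e-04, -4.99609177e-04,  8.01890450e-04,  6.15300004e-04,
        1.23969949e-05, -6.03889007e-04]), 'effort': array([ 9.99693766e-04, -5.40766132e+01,  3.40542591e+01,  1.10156229e-02,
        1.53784813e-04, -8.18082242e-06]), 'tool_pos': array([5.99475901e+02, 1.17232150e-02, 2.30504603e+02]), 'orientation': array([ 7.07106609e-01,  7.07106513e-01, -5.56122290e-04, -5.59839324e-04]), 'contact_force': array([ 0.07181264, -0.380347  , -0.17202482]), 'torque': array([-0.0146191 ,  0.01474022, -0.02854301]), 'finger_force': 0.0, 'grip_width': 0.9976564664263137}
```

View pics/scene0.png

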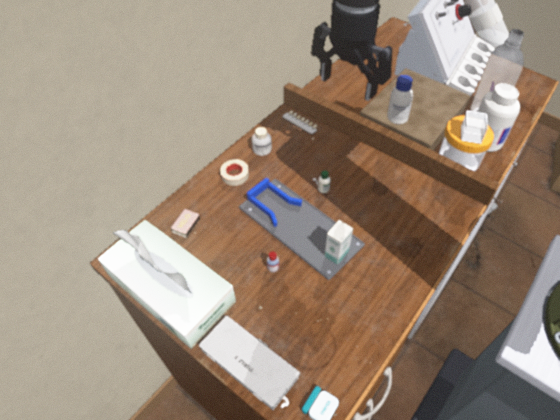

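View pics/side0.png

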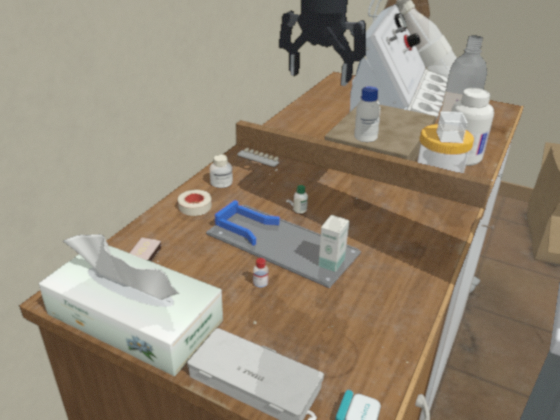

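The pictures show the blue U of guides around (270,198) in the scene view. The carton stands at (340,240), the red vial at (272,260) and the green vial at (324,183). Next I'll measure the tray and carton.

Run:
```python
from h import *
w=cam("wrist"); cv2.imwrite("pics/wrist0.png",w["color"])
for n in("scene","side"):
    c=cam(n); X=cloud(c); hsv=cv2.cvtColor(c["color"],cv2.COLOR_BGR2HSV); ok=c["z_map"]>0
    # grey tray region: low saturation near the tray, merged with blue
    H,W=ok.shape
    uv=np.stack(np.meshgrid(np.arange(W),np.arange(H)),-1).reshape(-1,2)
    G=ray(c,uv,6).reshape(H,W,3)
    near=(abs(G[...,0]-580)<170)&(abs(G[...,1]-110)<170)
    m=((hsv[...,1]<70)&(hsv[...,2]<130)&near).astype(np.uint8)
    k,l,s,ce=cv2.connectedComponentsWithStats(m); i=1+np.argmax(s[1:,4]); print(n,s[i])
    b=(l==i)|((cv2.inRange(hsv,(100,110,50),(130,255,255))>0)&near)
    P=G[l==i][:,:2].astype(np.float32)
    print(cv2.minAreaRect(P), cv2.boxPoints(cv2.minAreaRect(P)).round(1).tolist())
    # carton top
    q=ok&(X[...,2]>76)&(X[...,2]<95)&near&(np.hypot(X[...,0]-530,X[...,1]-90)<80)
    p=X[q]; print("top",len(p),p.mean(0).round(1),np.median(p,0).round(1),cv2.minAreaRect(p[:,:2].astype(np.float32)))
    q=ok&(X[...,2]>25)&(X[...,2]<95)&(np.hypot(X[...,0]-530,X[...,1]-90)<80);p=X[q];print("body",len(p),p.mean(0).round(1),cv2.minAreaRect(p[:,:2].astype(np.float32)))
```

```text
scene [ 239  192  109   88 1065]
((595.3675537109375, 168.8482666015625), (83.79765319824219, 267.2773742675781), 84.9248046875) [[458.5, 138.89999389648438], [724.7999877929688, 115.30000305175781], [732.2000122070312, 198.8000030517578], [466.0, 222.39999389648438]]
top 74 [492.5 154.1  85. ] [493.8 153.6  84.9] ((489.4404602050781, 154.5390167236328), (28.091094970703125, 15.534822463989258), 6.128677845001221)
body 117 [530.6 115.4  66.6] ((544.4403686523438, 105.49531555175781), (29.114913940429688, 158.1259765625), 47.86448287963867)
side [206 232 124  56 546]
((589.9530639648438, 195.92428588867188), (30.770097732543945, 247.96934509277344), 84.15142822265625) [[465.0, 193.3000030517578], [711.7000122070312, 168.0], [714.9000244140625, 198.60000610351562], [468.20001220703125, 223.89999389648438]]
top 60 [492.5 153.5  84.9] [493.9 153.2  85. ] ((492.1065368652344, 150.7037353515625), (26.7785587310791, 15.13670825958252), 24.268983840942383)
body 110 [539.8 106.5  61.1] ((543.9950561523438, 105.30097198486328), (26.211517333984375, 157.326416015625), 47.09305191040039)
```

View pics/wrist0.png

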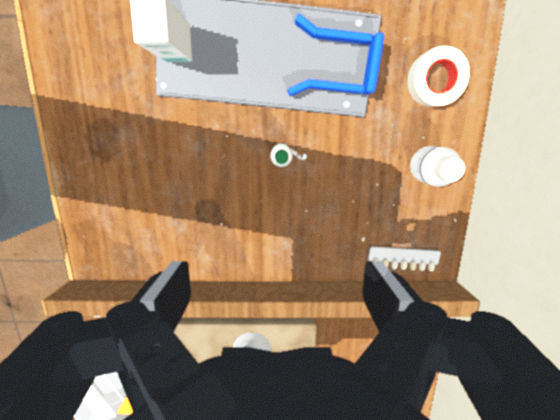

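The wrist view shows the tray corners at about (157,95), (365,115) and (380,15), the guides at (295–380, 15–95), and the carton at (160,35), partly cut off. I'll measure the tray from these and check the carton in the fixed cameras.

Run:
```python
from h import *
w=cam("wrist"); print("cam",-w["R"].T@w["t"],w["R"][2])
hsv=cv2.cvtColor(w["color"],cv2.COLOR_BGR2HSV)
m=((hsv[...,1]<70)&(hsv[...,2]>60)).astype(np.uint8); m[130:]=0; m[:,:150]=0; m[:,400:]=0
# tray edges: near edge (bottom) pixels by column; right edge by row
cols=range(175,350,5); e=[(u,np.nonzero((hsv[:130,u,1]<70))[0].max()) for u in cols]
rows=range(20,105,5); r=[(np.nonzero(hsv[v,:400,1]<70)[0].max(),v) for v in rows]
A=ray(w,e,6)[:,:2]; B=ray(w,r,6)[:,:2]
def line(P):
    vx,vy,x,y=cv2.fitLine(P.astype(np.float32),cv2.DIST_HUBER,0,.01,.01).ravel(); return np.array([x,y]),np.array([vx,vy])
pa,da=line(A);pb,db=line(B); print("edge angles",np.arctan(da[1]/da[0]),np.arctan(-db[0]/db[1]))
k=np.linalg.solve(np.c_[da,-db],pb-pa); C=pa+da*k[0]; print("far right corner",C)
bl=cv2.inRange(hsv,(100,110,50),(130,255,255)); P=ray(w,np.argwhere(bl)[:,::-1],22)
print("blue box",cv2.minAreaRect(P[:,:2].astype(np.float32)))
psi=np.arctan(da[1]/da[0]); R=np.array([[np.cos(psi),-np.sin(psi)],[np.sin(psi),np.cos(psi)]])
T=C-R@[125,-55]; print("tray",T,psi)
for n in("scene","side"):
    c=cam(n); X=cloud(c); p=X.reshape(-1,3); 
    q=p[(p[:,2]>20)&(p[:,2]<95)]; q[:,:2]=(q[:,:2]-T)@R
    q=q[(abs(q[:,1])<60)&(q[:,0]>-125)&(q[:,0]<20)]
    print(n,len(q),np.percentile(q,[3,50,97],axis=0).round(1).tolist())
    t=q[q[:,2]>80]; print(" top",t.mean(0),cv2.minAreaRect(t[:,:2].astype(np.float32)))
    # 3D white mask from colour: cast all white pixels on z=84
    hs=cv2.cvtColor(c["color"],cv2.COLOR_BGR2HSV)
    cv2.imwrite(f"pics/{n}c.png",cv2.resize(c["color"][170:290,210:370],None,fx=5,fy=5,interpolation=cv2.INTER_CUBIC))
```

```text
cam [600.96660975  68.67831072 373.79793851] [-7.21174556e-04 -2.73166413e-01 -9.61966523e-01]
edge angles -0.09738041 -0.079855636
far right corner [713.28235  85.14717]
blue box ((664.8458862304688, 143.76107788085938), (81.37906646728516, 97.81591796875), 84.2855224609375)
tray [594.22202711 152.03991748] -0.09738041
scene 759 [[-124.0, -13.7, 23.5], [-113.2, 15.0, 73.7], [-95.1, 24.3, 86.4]]
 top [-108.67033012    5.20058185   84.62409095] ((-107.92308044433594, 4.15196418762207), (30.857778549194336, 40.110260009765625), 6.721134185791016)
side 1116 [[-124.0, -12.8, 22.8], [-113.6, 20.6, 63.3], [-95.4, 24.6, 86.1]]
 top [-108.98649921    6.80231438   84.62128938] ((-108.12877655029297, 4.189146041870117), (30.88286590576172, 40.36802673339844), 5.256835460662842)
```

View pics/scenec.png

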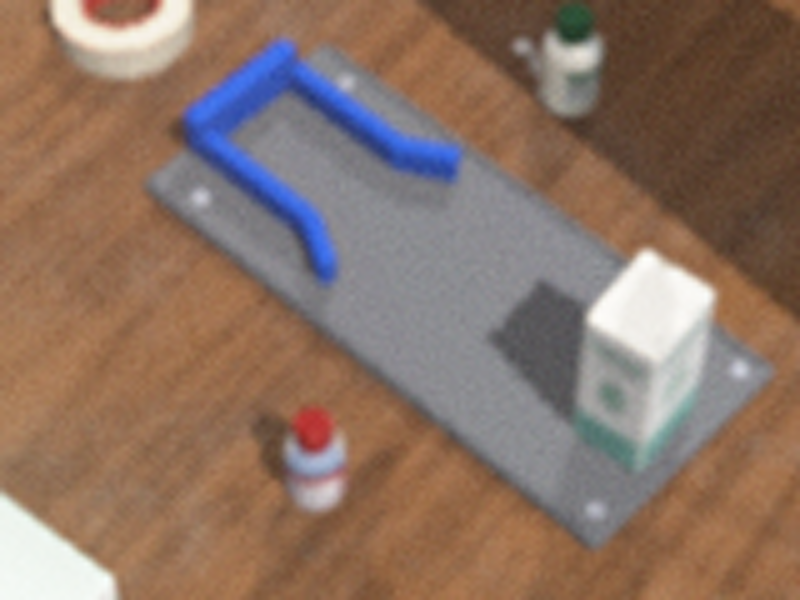

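The crop shows the tray's corners at (147,185), (598,547), (772,370) and (330,45). The carton's top corners are at (588,322), (655,360), (715,294) and (648,250), and its near bottom edge runs from (640,467) to (692,402). I'll cast these as rays.

Run:
```python
from h import *
c=cam("scene")
f=lambda L:np.array(L)/5.+[210-.4,170-.4]
t=ray(c,f([(147,185),(598,547),(772,370),(330,45)]),6)[:,:2]
print(t.round(1).tolist(), t.mean(0), np.linalg.norm(t-np.roll(t,-1,0),axis=1))
d=(t[0]+t[3]-t[1]-t[2]);psi=np.arctan2(d[1],d[0]);print(psi)
R=np.array([[np.cos(psi),-np.sin(psi)],[np.sin(psi),np.cos(psi)]]);T=t.mean(0)
k=ray(c,f([(588,322),(655,360),(715,294),(648,250)]),84)[:,:2];print("top",((k-T)@R).round(1).tolist(),((k-T)@R).mean(0), k.mean(0))
e=k[1]-k[2]; print("front edge angle rel tray", np.arctan2(-e[0],e[1])-psi)
b=ray(c,f([(578,430),(640,467),(692,402)]),6)[:,:2];print("bot",((b-T)@R).round(1).tolist())
# tool at current
```

```text
[[713.5, 195.2], [467.0, 219.9], [458.0, 113.7], [702.3, 87.2]] [585.20935786 153.98286372] [247.70847609 106.56242427 245.82353595 108.54135516]
-0.10398687910511967
top [[-87.1, 23.7], [-114.7, 19.7], [-112.0, -17.0], [-82.0, -15.5]] [-98.92541201   2.70229646] [487.09881493 166.93897863]
front edge angle rel tray 0.07206327652731027
bot [[-85.5, 20.1], [-113.4, 16.2], [-109.1, -20.1]]
```

Emit:
send_rows([
  {"tx": 20, "ty": -20, "tz": 0, "turn": -0.12},
  {"tx": 40, "ty": -40, "tz": 0, "turn": -0.24},
  {"tx": 60, "ty": -60, "tz": 0, "turn": -0.36},
  {"tx": 80, "ty": -80, "tz": 0, "turn": -0.48},
  {"tx": 100, "ty": -100, "tz": 0, "turn": -0.6},
  {"tx": 120, "ty": -120, "tz": 0, "turn": -0.72},
  {"tx": 140, "ty": -140, "tz": 0, "turn": -0.84},
  {"tx": 155, "ty": -155, "tz": 0, "turn": -0.96},
  {"tx": 165, "ty": -165, "tz": 0, "turn": -1.08},
  {"tx": 170, "ty": -168, "tz": 0, "turn": -1.2},
], jaw=10)

```text
time: 1.28
tool_pos: [430.3, 171.1, 231.6]
orientation: [0.18, 0.984, 0.0, -0.0]
contact_force: [0.5, 0.5, 0.0]
grip_width: 0.118
finger_force: 0.0
```

Emit:
send_rows([
  {"tx": 0, "ty": 0, "tz": 0, "turn": -0.12},
  {"tx": 0, "ty": 0, "tz": 0, "turn": -0.22},
  {"tx": 0, "ty": 0, "tz": 0, "turn": -0.27},
  {"tx": 0, "ty": 0, "tz": 20, "turn": -0.27},
  {"tx": 0, "ty": 0, "tz": 40, "turn": -0.27},
  {"tx": 0, "ty": 0, "tz": 60, "turn": -0.27},
  {"tx": 0, "ty": 0, "tz": 75, "turn": -0.27},
  {"tx": 0, "ty": 0, "tz": 85, "turn": -0.27},
  {"tx": 0, "ty": 0, "tz": 90, "turn": -0.27},
  {"tx": 0, "ty": 0, "tz": 90, "turn": -0.27},
])

```text
time: 2.12
tool_pos: [431.4, 169.8, 140.6]
orientation: [0.05, 0.999, -0.0, -0.001]
contact_force: [-0.9, 0.5, 0.4]
grip_width: 0.121
finger_force: 0.0
```

```bash
cat >> h.py <<'E'
T=np.array([586,153.5]);psi=-.10
R2=np.array([[np.cos(psi),-np.sin(psi)],[np.sin(psi),np.cos(psi)]])
from scipy.spatial.transform import Rotation as Ro
def tool():
    s=arm.sense(); M=Ro.from_quat(s["orientation"]).as_matrix()
    print("t",s["time"],"tcp",s["tool_pos"].round(1),"tray",((s["tool_pos"][:2]-T)@R2).round(1),"xaxis yaw",np.arctan2(M[1,0],M[0,0]).round(3),"F",s["contact_force"].round(2),"w",s["grip_width"])
    return s
E
python3 - <<'E'
from h import *
tool()
w=cam("wrist"); cv2.imwrite("pics/w1.png",w["color"])
c=cam("side"); cv2.imwrite("pics/s1.png",c["color"][100:320,180:480])
E
```

```text
t 2.1167 tcp [431.4 169.8 140.6] tray [-155.4    0.8] xaxis yaw 3.041 F [-0.89  0.54  0.44] w 0.12058220243527906
```

View pics/w1.png

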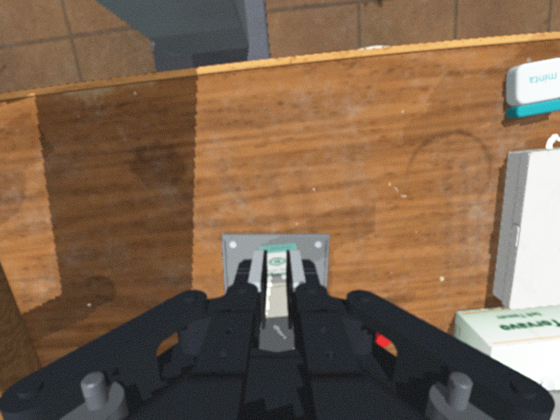

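The fingers are centred on the tray behind the carton, with the tray edges at columns 223 and 329 and the tips at column 276. I'll lower to z≈73 and push gently near the top.

Emit:
send_rows([
  {"tx": 0, "ty": 0, "tz": 20},
  {"tx": 0, "ty": 0, "tz": 40},
  {"tx": 0, "ty": 0, "tz": 55},
  {"tx": 0, "ty": 0, "tz": 63},
  {"tx": 0, "ty": 0, "tz": 67},
  {"tx": -5, "ty": 0, "tz": 67},
  {"tx": -10, "ty": 0, "tz": 67},
  {"tx": -14, "ty": 0, "tz": 67},
  {"tx": -18, "ty": 0, "tz": 67},
  {"tx": -20, "ty": 0, "tz": 67},
])

```text
validation failed for argument at $.ta...
```

Emit:
send_rows([
  {"tx": -3, "ty": 0, "tz": 0},
  {"tx": -6, "ty": 0, "tz": 0},
  {"tx": -9, "ty": 0, "tz": 0},
  {"tx": -12, "ty": 0, "tz": 0},
  {"tx": -15, "ty": 0, "tz": 0},
  {"tx": -18, "ty": 0, "tz": 0},
  {"tx": -21, "ty": 0, "tz": 0},
  {"tx": -24, "ty": 0, "tz": 0},
  {"tx": -27, "ty": 0, "tz": 0},
  {"tx": -30, "ty": 0, "tz": 0},
])

```text
validation failed for argument at $.ta...
```

Run:
```python
from h import *
tool()
c=cam("side"); cv2.imwrite("pics/s2.png",cv2.resize(c["color"][100:320,180:480],None,fx=2.5,fy=2.5))
```

```text
t 2.2167 tcp [432.5 170.2 141.9] tray [-154.4    1.3] xaxis yaw 3.041 F [ 0.32  0.54 -0.79] w 0.11783466496105088
```

View pics/s2.png

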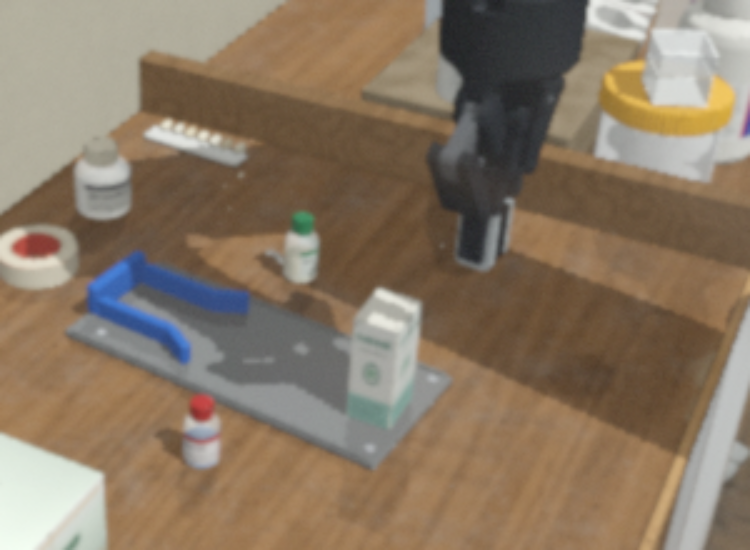

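Both calls were refused because `turn` was missing, so nothing moved. The carton still stands at (385,360) and the fingers are up at (485,240). I'll resend with `turn`.

Emit:
send_rows([
  {"tx": 0, "ty": 0, "tz": 20, "turn": 0},
  {"tx": 0, "ty": 0, "tz": 40, "turn": 0},
  {"tx": 0, "ty": 0, "tz": 55, "turn": 0},
  {"tx": 0, "ty": 0, "tz": 63, "turn": 0},
  {"tx": 0, "ty": 0, "tz": 68, "turn": 0},
  {"tx": -5, "ty": 0, "tz": 68, "turn": 0},
  {"tx": -10, "ty": 0, "tz": 68, "turn": 0},
  {"tx": -14, "ty": 0, "tz": 68, "turn": 0},
  {"tx": -18, "ty": 0, "tz": 68, "turn": 0},
  {"tx": -20, "ty": 0, "tz": 68, "turn": 0},
])

```text
time: 3.1
tool_pos: [453.4, 168.2, 74.1]
orientation: [0.051, 0.999, 0.0, 0.001]
contact_force: [0.3, -0.2, -0.1]
grip_width: 0.118
finger_force: 0.0
```

Emit:
send_rows([
  {"tx": -3, "ty": 0, "tz": 0, "turn": 0},
  {"tx": -6, "ty": 0, "tz": 0, "turn": 0},
  {"tx": -9, "ty": 0, "tz": 0, "turn": 0},
  {"tx": -12, "ty": 0, "tz": 0, "turn": 0},
  {"tx": -15, "ty": 0, "tz": 0, "turn": 0},
  {"tx": -18, "ty": 0, "tz": 0, "turn": 0},
  {"tx": -21, "ty": 0, "tz": 0, "turn": 0},
  {"tx": -24, "ty": 0, "tz": 0, "turn": 0},
  {"tx": -27, "ty": 0, "tz": 0, "turn": 0},
  {"tx": -30, "ty": 0, "tz": 0, "turn": 0},
])

```text
time: 3.93
tool_pos: [482.1, 164.9, 73.3]
orientation: [0.05, 0.999, -0.0, 0.0]
contact_force: [0.9, -0.1, 0.5]
grip_width: 0.115
finger_force: 0.0
```

Run:
```python
from h import *
tool()
c=cam("side"); cv2.imwrite("pics/s3.png",cv2.resize(c["color"][100:320,180:480],None,fx=2.5,fy=2.5))
```

```text
t 3.9333 tcp [482.1 164.9  73.3] tray [-104.5    1. ] xaxis yaw 3.041 F [ 0.88 -0.11  0.48] w 0.11452901672101826
```

View pics/s3.png

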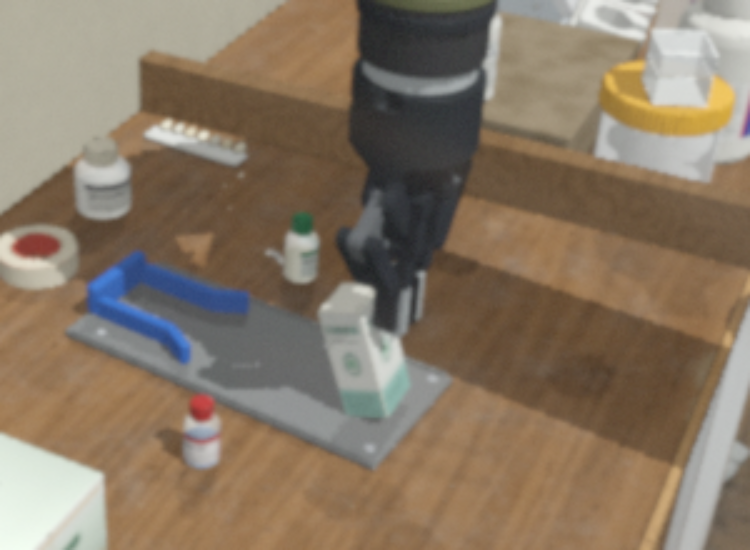

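The carton is tipping about its far bottom edge and leans about 0.3 rad, with its top at (350,295). I'll push a little more.

Emit:
send_rows([
  {"tx": -3, "ty": 0, "tz": 0, "turn": 0},
  {"tx": -6, "ty": 0, "tz": 0, "turn": 0},
  {"tx": -9, "ty": 0, "tz": 0, "turn": 0},
  {"tx": -12, "ty": 0, "tz": 0, "turn": 0},
  {"tx": -15, "ty": 0, "tz": 0, "turn": 0},
  {"tx": -17, "ty": 0, "tz": 0, "turn": 0},
  {"tx": -17, "ty": 0, "tz": 0, "turn": 0},
  {"tx": -17, "ty": 0, "tz": 0, "turn": 0},
  {"tx": -17, "ty": 0, "tz": 0, "turn": 0},
  {"tx": -17, "ty": 0, "tz": 0, "turn": 0},
])

```text
time: 4.82
tool_pos: [498.4, 163.2, 73.2]
orientation: [0.05, 0.999, -0.0, -0.0]
contact_force: [0.9, 0.4, 0.5]
grip_width: 0.117
finger_force: 0.0
```

```bash
cat >> h.py <<'E'
def carton(n):
    c=cam(n); p=cloud(c).reshape(-1,3); q=p.copy(); q[:,:2]=(p[:,:2]-T)@R2
    hs=cv2.cvtColor(c["color"],cv2.COLOR_BGR2HSV).reshape(-1,3)
    q=q[(q[:,2]>29)&(q[:,2]<45)&(abs(q[:,1])<50)&(abs(q[:,0])<125)&(hs[:,2]>110)&(hs[:,1]<110)]
    print(n,len(q),np.percentile(q,[2,50,98],axis=0).round(1).tolist() if len(q) else "",cv2.minAreaRect(q[:,:2].astype(np.float32)) if len(q)>5 else "")
    return c
E
python3 - <<'E'
from h import *
tool()
carton("scene")
c=carton("side"); cv2.imwrite("pics/s4.png",cv2.resize(c["color"][100:320,180:480],None,fx=2.5,fy=2.5))
E
```

```text
t 4.8167 tcp [498.4 163.2  73.2] tray [-88.1   1. ] xaxis yaw 3.041 F [0.89 0.38 0.48] w 0.11726766858209406
scene 728 [[-83.7, -8.0, 30.3], [-45.4, 11.5, 37.1], [-6.4, 29.4, 39.8]] ((19.510986328125, 4.395444869995117), (49.942298889160156, 211.75518798828125), 86.36316680908203)
side 857 [[-83.7, -11.1, 29.6], [-47.4, 12.9, 37.0], [-7.7, 30.1, 39.2]] ((19.82971954345703, 7.79783821105957), (48.63121795654297, 211.325927734375), 88.50260162353516)
```

View pics/s4.png

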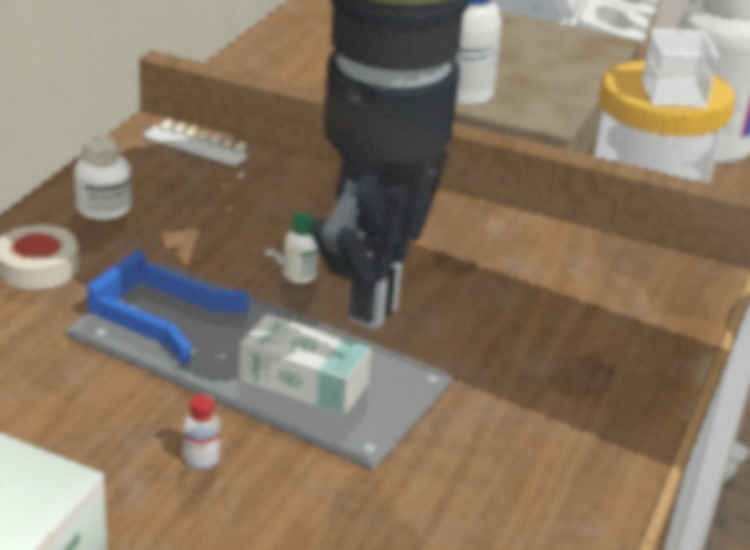

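The carton lies on its back, front face up, at about tray x −84..−6. It sits slightly left and a little yawed. I'll measure that more closely and work out the push line.

```bash
cat >> h.py <<'E'
def pose(n):
    c=cam(n); p=cloud(c).reshape(-1,3); q=p.copy(); q[:,:2]=(p[:,:2]-T)@R2
    hs=cv2.cvtColor(c["color"],cv2.COLOR_BGR2HSV)
    m=((q[:,2]>33)&(q[:,2]<41)&(abs(q[:,1])<45)&(abs(q[:,0])<125)&(cv2.inRange(hs,(100,110,40),(130,255,255)).ravel()==0)&(hs[...,2].ravel()>100)).reshape(420,560).astype(np.uint8)
    k,l,s,ce=cv2.connectedComponentsWithStats(m); i=1+np.argmax(s[1:,4]); q=q[(l==i).ravel()]
    r=cv2.minAreaRect(q[:,:2].astype(np.float32)); print(n,len(q),r,np.median(q[:,2]))
    for a in range(-120,125,15):
        z=q[abs(q[:,0]-a)<7]
        if len(z)>15: print(a,np.percentile(z[:,1],[4,96]).round(1),end="; ")
    print(np.percentile(q[:,0],[1,99]))
E
python3 - <<'E'
from h import *
pose("scene");pose("side")
E
```

```text
scene 680 ((-44.40226364135742, 9.134222030639648), (79.0948257446289, 40.083133697509766), 5.477692604064941) 37.246222989491436
-90 [ 3.6 23.6]; -75 [-6.9 24.9]; -60 [-7.1 26.1]; -45 [-6.8 27.3]; -30 [-7.  28.9]; -15 [-6.4 30.3]; 0 [-4.4 24.7]; [-83.76756714  -6.24171549]
side 757 ((-44.929447174072266, 8.797468185424805), (79.38599395751953, 42.48585891723633), 3.9024946689605713) 37.0834433938316
-90 [ 2.8 23.8]; -75 [-12.5  25.5]; -60 [-9.9 25.9]; -45 [-8.2 27.9]; -30 [-7.3 30. ]; -15 [-6.  30.6]; [-84.03116364  -6.73365395]
```

Emit:
send_rows([
  {"tx": 12, "ty": 0, "tz": 0, "turn": 0},
  {"tx": 24, "ty": 2, "tz": 0, "turn": 0},
  {"tx": 35, "ty": 4, "tz": 0, "turn": 0},
  {"tx": 37, "ty": 7, "tz": 10, "turn": 0},
  {"tx": 37, "ty": 7, "tz": 24, "turn": 0},
  {"tx": 37, "ty": 7, "tz": 38, "turn": 0},
  {"tx": 37, "ty": 7, "tz": 48, "turn": 0},
  {"tx": 37, "ty": 7, "tz": 54, "turn": 0},
  {"tx": 37, "ty": 7, "tz": 56, "turn": 0},
  {"tx": 37, "ty": 7, "tz": 56, "turn": 0},
])

```text
time: 5.85
tool_pos: [462.2, 173.9, 16.7]
orientation: [0.05, 0.999, -0.0, -0.001]
contact_force: [0.3, 0.3, -0.4]
grip_width: 0.119
finger_force: 0.0
```

Emit:
send_rows([
  {"tx": -7, "ty": 0, "tz": 0, "turn": 0},
  {"tx": -14, "ty": 0, "tz": 0, "turn": 0},
  {"tx": -20, "ty": 0, "tz": 0, "turn": 0},
  {"tx": -25, "ty": 0, "tz": 0, "turn": 0},
  {"tx": -30, "ty": 0, "tz": 0, "turn": 0},
  {"tx": -35, "ty": 0, "tz": 0, "turn": 0},
  {"tx": -40, "ty": 0, "tz": 0, "turn": 0},
  {"tx": -45, "ty": 0, "tz": 0, "turn": 0},
  {"tx": -50, "ty": 0, "tz": 0, "turn": 0},
  {"tx": -55, "ty": 0, "tz": 0, "turn": 0},
])

```text
time: 6.68
tool_pos: [517.7, 168.3, 17.2]
orientation: [0.05, 0.999, -0.0, -0.0]
contact_force: [-1.0, -0.2, 1.1]
grip_width: 0.119
finger_force: 0.2
```

Run:
```python
from h import *
tool();pose("scene");pose("side")
```

```text
t 6.6833 tcp [517.7 168.3  17.2] tray [-69.5   7.9] xaxis yaw 3.041 F [-1.02 -0.21  1.1 ] w 0.11936263188555361
scene 330 ((-3.397848129272461, 4.346490859985352), (39.670143127441406, 45.901710510253906), 89.23157501220703) 37.5546886512637
-15 [-7.9 23.1]; 0 [-13.3  23.2]; 15 [-12.5  22.8]; [-24.13701543  19.2899684 ]
side 495 ((-20.390819549560547, 5.356619834899902), (40.84446334838867, 82.26580047607422), 88.77450561523438) 37.19208040486473
-60 [16.8 25.2]; -45 [ 9.7 23.9]; -30 [ 5.1 24.2]; -15 [-3.9 23.6]; 0 [-12.6  23.4]; 15 [-12.9  24.1]; [-56.11734135  19.79930334]
```

It is now aligned (yaw≈0) with its centre at y≈5. I'll push on, drifting towards the middle.

Emit:
send_rows([
  {"tx": -6, "ty": 0, "tz": 0, "turn": 0},
  {"tx": -12, "ty": -1, "tz": 0, "turn": 0},
  {"tx": -18, "ty": -2, "tz": 0, "turn": 0},
  {"tx": -24, "ty": -3, "tz": 0, "turn": 0},
  {"tx": -30, "ty": -4, "tz": 0, "turn": 0},
  {"tx": -36, "ty": -5, "tz": 0, "turn": 0},
  {"tx": -42, "ty": -6, "tz": 0, "turn": 0},
  {"tx": -48, "ty": -7, "tz": 0, "turn": 0},
  {"tx": -54, "ty": -7, "tz": 0, "turn": 0},
  {"tx": -60, "ty": -7, "tz": 0, "turn": 0},
])

```text
time: 7.62
tool_pos: [576.9, 155.3, 17.3]
orientation: [0.05, 0.999, 0.0, -0.0]
contact_force: [-0.2, 0.6, 0.3]
grip_width: 0.115
finger_force: 0.2
```

Run:
```python
from h import *
tool();pose("scene");pose("side")
c=cam("scene"); cv2.imwrite("pics/c5.png",cv2.resize(c["color"][170:290,210:370],None,fx=5,fy=5,interpolation=cv2.INTER_CUBIC))
```

```text
t 7.6167 tcp [576.9 155.3  17.3] tray [-9.3  0.8] xaxis yaw 3.041 F [-0.17  0.55  0.33] w 0.11497880700943951
scene 242 ((61.91246795654297, -2.2050838470458984), (39.68454360961914, 39.209449768066406), 89.94574737548828) 37.45533826197618
45 [-6.1 15.4]; 60 [-18.   16.7]; 75 [-20.4  16. ]; [43.44412881 80.19019445]
side 429 ((39.207786560058594, -1.711669921875), (40.99283981323242, 84.22694396972656), 88.06304931640625) 37.03159919364629
15 [ 4.9 17.6]; 30 [ 0.5 17.6]; 45 [-7.9 17.4]; 60 [-17.4  16.4]; 75 [-19.4  17. ]; [ 3.26752703 80.14762481]
```

View pics/c5.png

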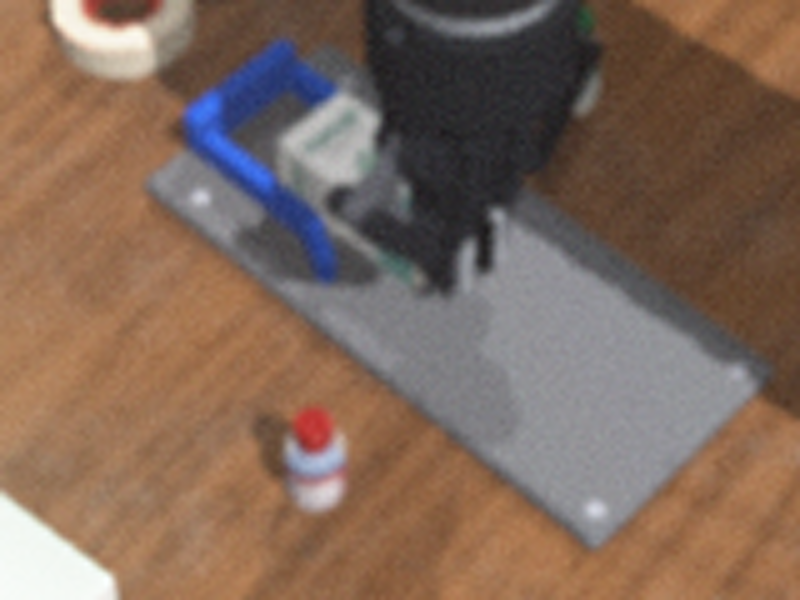

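The carton is in the guides, with its top end at (320,120) and about 35 mm to go. I'll push 29 mm, then feel for the stop in small steps.

Emit:
send_rows([
  {"tx": -5, "ty": 0, "tz": 0, "turn": 0},
  {"tx": -10, "ty": 0, "tz": 0, "turn": 0},
  {"tx": -14, "ty": 0, "tz": 0, "turn": 0},
  {"tx": -18, "ty": 0, "tz": 0, "turn": 0},
  {"tx": -21, "ty": 0, "tz": 0, "turn": 0},
  {"tx": -24, "ty": 0, "tz": 0, "turn": 0},
  {"tx": -26, "ty": 0, "tz": 0, "turn": 0},
  {"tx": -28, "ty": 0, "tz": 0, "turn": 0},
  {"tx": -29, "ty": 0, "tz": 0, "turn": 0},
  {"tx": -29, "ty": 0, "tz": 0, "turn": 0},
])

```text
time: 8.6
tool_pos: [605.3, 152.5, 17.3]
orientation: [0.05, 0.999, 0.0, 0.0]
contact_force: [-0.6, -0.5, 0.6]
grip_width: 0.117
finger_force: 0.0
```

Emit:
send_rows([
  {"tx": -0.3, "ty": 0, "tz": 0, "turn": 0},
  {"tx": -0.6, "ty": 0, "tz": 0, "turn": 0},
  {"tx": -0.9, "ty": 0, "tz": 0, "turn": 0},
  {"tx": -1.2, "ty": 0, "tz": 0, "turn": 0},
  {"tx": -1.5, "ty": 0, "tz": 0, "turn": 0},
  {"tx": -1.8, "ty": 0, "tz": 0, "turn": 0},
  {"tx": -2, "ty": 0, "tz": 0, "turn": 0},
  {"tx": -2, "ty": 0, "tz": 0, "turn": 0},
  {"tx": -2, "ty": 0, "tz": 0, "turn": 0},
  {"tx": -2, "ty": 0, "tz": 0, "turn": 0},
])

```text
time: 9.43
tool_pos: [607.2, 152.3, 17.3]
orientation: [0.05, 0.999, -0.0, 0.0]
contact_force: [-0.0, 0.2, 0.7]
grip_width: 0.118
finger_force: 0.0
```

Run:
```python
from h import *
tool();pose("scene");pose("side")
```

```text
t 9.4333 tcp [607.2 152.3  17.3] tray [21.2  0.9] xaxis yaw 3.041 F [-0.03  0.17  0.73] w 0.11777019205635426
scene 201 ((93.61788177490234, -1.8935012817382812), (34.38766860961914, 38.7169189453125), 0.786844789981842) 37.47284305280783
90 [-16.3  16.9]; 105 [-19.4  16.3]; [ 77.52590832 110.71717381]
side 386 ((71.6055679321289, -1.933908462524414), (78.28553009033203, 41.51962661743164), 0.5675290822982788) 37.111986390895936
45 [ 4.4 17.8]; 60 [ 1.7 18.3]; 75 [-6.  17.6]; 90 [-14.2  17.4]; 105 [-18.4  17.8]; [ 33.43159806 109.92993819]
```

Emit:
send_rows([
  {"tx": -0.3, "ty": 0, "tz": 0, "turn": 0},
  {"tx": -0.6, "ty": 0, "tz": 0, "turn": 0},
  {"tx": -0.9, "ty": 0, "tz": 0, "turn": 0},
  {"tx": -1.2, "ty": 0, "tz": 0, "turn": 0},
  {"tx": -1.5, "ty": 0, "tz": 0, "turn": 0},
  {"tx": -1.8, "ty": 0, "tz": 0, "turn": 0},
  {"tx": -2, "ty": 0, "tz": 0, "turn": 0},
  {"tx": -2, "ty": 0, "tz": 0, "turn": 0},
  {"tx": -2, "ty": 0, "tz": 0, "turn": 0},
  {"tx": -2, "ty": 0, "tz": 0, "turn": 0},
])

```text
time: 10.37
tool_pos: [609.2, 152.1, 17.3]
orientation: [0.05, 0.999, 0.0, 0.0]
contact_force: [-0.0, 0.3, 0.5]
grip_width: 0.114
finger_force: 0.0
```

Emit:
send_rows([
  {"tx": -0.2, "ty": 0, "tz": 0, "turn": 0},
  {"tx": -0.4, "ty": 0, "tz": 0, "turn": 0},
  {"tx": -0.6, "ty": 0, "tz": 0, "turn": 0},
  {"tx": -0.8, "ty": 0, "tz": 0, "turn": 0},
  {"tx": -1, "ty": 0, "tz": 0, "turn": 0},
  {"tx": -1.2, "ty": 0, "tz": 0, "turn": 0},
  {"tx": -1.4, "ty": 0, "tz": 0, "turn": 0},
  {"tx": -1.5, "ty": 0, "tz": 0, "turn": 0},
  {"tx": -1.5, "ty": 0, "tz": 0, "turn": 0},
  {"tx": -1.5, "ty": 0, "tz": 0, "turn": 0},
])

```text
time: 11.2
tool_pos: [610.6, 152.0, 17.3]
orientation: [0.05, 0.999, -0.0, 0.0]
contact_force: [-0.7, -0.6, 0.6]
grip_width: 0.118
finger_force: 0.1
```

Emit:
send_rows([
  {"tx": -0.2, "ty": 0, "tz": 0, "turn": 0},
  {"tx": -0.4, "ty": 0, "tz": 0, "turn": 0},
  {"tx": -0.6, "ty": 0, "tz": 0, "turn": 0},
  {"tx": -0.8, "ty": 0, "tz": 0, "turn": 0},
  {"tx": -1, "ty": 0, "tz": 0, "turn": 0},
  {"tx": -1, "ty": 0, "tz": 0, "turn": 0},
  {"tx": -1, "ty": 0, "tz": 0, "turn": 0},
  {"tx": -1, "ty": 0, "tz": 0, "turn": 0},
  {"tx": -1, "ty": 0, "tz": 0, "turn": 0},
  {"tx": -1, "ty": 0, "tz": 0, "turn": 0},
])

```text
time: 12.03
tool_pos: [611.6, 151.8, 17.3]
orientation: [0.05, 0.999, 0.0, 0.0]
contact_force: [-0.7, 0.8, -0.6]
grip_width: 0.116
finger_force: 0.0
```

Run:
```python
from h import *
print(tool()["effort"].round(2));pose("scene");pose("side")
```

```text
t 12.0333 tcp [611.6 151.8  17.3] tray [25.7  0.9] xaxis yaw 3.041 F [-0.7   0.83 -0.57] w 0.11563300718886131
[  0.   -60.96  28.53   0.    -0.    -0.  ]
scene 197 ((100.0252685546875, -1.9500408172607422), (33.901214599609375, 39.76842498779297), 8.598548889160156) 37.60856928516682
90 [-8.3 16.5]; 105 [-19.6  16.3]; [ 82.43960366 115.12556949]
side 382 ((73.72425842285156, -1.5736370086669922), (40.847347259521484, 82.7201156616211), 89.14961242675781) 37.110835586701725
45 [ 5.6 17.8]; 60 [ 4.1 17.1]; 75 [-3.4 17.5]; 90 [-11.8  17.9]; 105 [-18.2  16.6]; [ 36.83487576 113.52523981]
```

Close to home, and still no force rise. I'll go on 1 mm at a time.

Emit:
send_rows([
  {"tx": -0.2, "ty": 0, "tz": 0, "turn": 0},
  {"tx": -0.4, "ty": 0, "tz": 0, "turn": 0},
  {"tx": -0.6, "ty": 0, "tz": 0, "turn": 0},
  {"tx": -0.8, "ty": 0, "tz": 0, "turn": 0},
  {"tx": -1, "ty": 0, "tz": 0, "turn": 0},
  {"tx": -1, "ty": 0, "tz": 0, "turn": 0},
  {"tx": -1, "ty": 0, "tz": 0, "turn": 0},
  {"tx": -1, "ty": 0, "tz": 0, "turn": 0},
  {"tx": -1, "ty": 0, "tz": 0, "turn": 0},
  {"tx": -1, "ty": 0, "tz": 0, "turn": 0},
])

```text
time: 12.97
tool_pos: [612.3, 151.8, 17.3]
orientation: [0.05, 0.999, 0.0, -0.0]
contact_force: [-3.2, 1.0, 0.8]
grip_width: 0.116
finger_force: 1.4
```

Emit:
send_rows([
  {"tx": -0.1, "ty": 0, "tz": 0, "turn": 0},
  {"tx": -0.2, "ty": 0, "tz": 0, "turn": 0},
  {"tx": -0.3, "ty": 0, "tz": 0, "turn": 0},
  {"tx": -0.4, "ty": 0, "tz": 0, "turn": 0},
  {"tx": -0.5, "ty": 0, "tz": 0, "turn": 0},
  {"tx": -0.5, "ty": 0, "tz": 0, "turn": 0},
  {"tx": -0.5, "ty": 0, "tz": 0, "turn": 0},
  {"tx": -0.5, "ty": 0, "tz": 0, "turn": 0},
  {"tx": -0.5, "ty": 0, "tz": 0, "turn": 0},
  {"tx": -0.5, "ty": 0, "tz": 0, "turn": 0},
])

```text
time: 13.8
tool_pos: [612.2, 151.8, 17.2]
orientation: [0.05, 0.999, 0.0, -0.001]
contact_force: [-5.5, 0.9, 4.2]
grip_width: 0.116
finger_force: 2.8
```

The force rises with no movement, so it is home. I'll back off slowly, then lift clear.

Emit:
send_rows([
  {"tx": 1, "ty": 0, "tz": 0, "turn": 0},
  {"tx": 3, "ty": 0, "tz": 0, "turn": 0},
  {"tx": 8, "ty": 0, "tz": 0, "turn": 0},
  {"tx": 16, "ty": 0, "tz": 0, "turn": 0},
  {"tx": 28, "ty": 0, "tz": 0, "turn": 0},
  {"tx": 42, "ty": 0, "tz": 0, "turn": 0},
  {"tx": 56, "ty": 0, "tz": -10, "turn": 0},
  {"tx": 70, "ty": 0, "tz": -30, "turn": 0},
  {"tx": 80, "ty": 0, "tz": -50, "turn": 0},
  {"tx": 85, "ty": 0, "tz": -60, "turn": 0},
])

```text
time: 14.63
tool_pos: [527.8, 160.6, 79.2]
orientation: [0.05, 0.999, 0.0, 0.001]
contact_force: [1.6, -0.2, 0.7]
grip_width: 0.119
finger_force: 0.0
```

Emit:
send_rows([
  {"tx": 20, "ty": 0, "tz": -20, "turn": 0},
  {"tx": 40, "ty": 0, "tz": -40, "turn": 0},
  {"tx": 60, "ty": 0, "tz": -60, "turn": 0},
  {"tx": 75, "ty": 0, "tz": -80, "turn": 0},
  {"tx": 80, "ty": 0, "tz": -95, "turn": 0},
  {"tx": 80, "ty": 0, "tz": -100, "turn": 0},
  {"tx": 80, "ty": 0, "tz": -100, "turn": 0},
  {"tx": 80, "ty": 0, "tz": -100, "turn": 0},
  {"tx": 80, "ty": 0, "tz": -100, "turn": 0},
  {"tx": 80, "ty": 0, "tz": -100, "turn": 0},
])

```text
time: 15.47
tool_pos: [448.7, 167.9, 176.0]
orientation: [0.051, 0.999, -0.0, -0.001]
contact_force: [0.8, 0.2, -0.9]
grip_width: 0.116
finger_force: 0.0
```

Run:
```python
from h import *
tool();pose("scene");pose("side")
c=cam("scene"); cv2.imwrite("pics/c6.png",cv2.resize(c["color"][170:290,210:370],None,fx=5,fy=5,interpolation=cv2.INTER_CUBIC))
```

```text
t 15.4667 tcp [448.7 167.9 176. ] tray [-138.1    0.7] xaxis yaw 3.04 F [ 0.76  0.23 -0.93] w 0.11552589588168138
scene 589 ((78.4632339477539, -1.6956005096435547), (39.97404479980469, 82.6175308227539), 89.54485321044922) 37.54851479615201
45 [-19.4  16.7]; 60 [-19.6  16.6]; 75 [-19.3  16.8]; 90 [-19.8  16.4]; 105 [-21.1  16.7]; 120 [-16.3  16.3]; [ 37.42319606 114.7336947 ]
side 617 ((76.28692626953125, -2.525928497314453), (79.89225769042969, 42.23580551147461), 0.3244400918483734) 37.17490217638301
45 [-19.4  16.9]; 60 [-19.2  17.1]; 75 [-20.  17.]; 90 [-19.4  17.5]; 105 [-19.2  16.5]; [ 37.43447678 114.29768558]
```

View pics/c6.png

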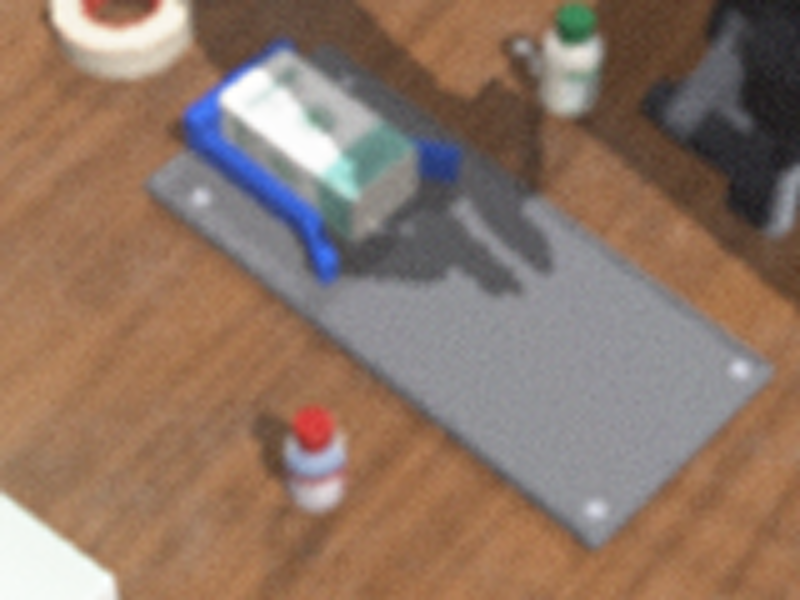

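The carton lies flat between the guides, its top end against the stop at about (250,90). Both vials stand where they were and the arm is clear, so I'm handing it in.

```bash
python3 -c "
from cell import arm
print(arm.finish_job())"
```

```text
the job is handed in; nothing more can be done
None
```

I tipped the carton onto its back and pushed it home against the back stop; both vials are untouched, the arm is clear, and the job is handed in at about 16 s (no verdict was returned).

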